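# Load the battery packs into the box under its roof and snap the lid shut

## Robot

A 6-joint arm with a two-finger parallel gripper is mounted at the origin on a cart in front of the work surface, level with it; the furniture and walls round the work are solid. World frame = base frame: x ahead of the robot, y to its left, z up, the work surface at z = 0. Lengths are in m, angles in rad, forces in N, time in s.
With the tool pointing down it reaches from about 0.35 to 0.925 m from the base axis. Payload 6.4 kg.
Tool frame: the origin (TCP) lies midway between the tips of the shut fingers; the grasp point (between the pads) lies 19 mm behind it; z points along the fingers, y is the direction in which the jaws open and shut (so a half turn about z gives the same grasp; the last joint's range is limited). The gripper opens to 94 mm and grips with 3 to 60 N. Pads are 16 mm wide; open, the fingers measure 119 mm over their backs; the gripper's body (75 mm by 177 mm) begins 78 mm behind the grasp point.
Start: joints at [0.965, 0.245, 1.558, -0, 1.339, -0.174], TCP at [0.272, 0.59, 0.205] pointing down, gripper open.
Joint ranges: [-3.13, 3.13], [-1.02, 2.26], [0.13, 2.54], [-0.95, 4.09], [0.21, 2.88], [-2.74, 2.74]. Speed limits (rad/s): [2.57, 2.57, 3.14, 3.14, 3.14, 3.14].

## Interface

Orientations are given as a unit quaternion [w, x, y, z].
In Python, from cell import ctrl, kin, vision gives the robot as it stands. The module is installed in compiled form; this text tells all that it offers. Calls block until the motion is done:
- ctrl.movep(position, orientation): joint-space move of the TCP to a pose.
- ctrl.move_l(position, max_speed=0.15, ori=None, stop_force=None): straight line of the TCP; ori=None keeps the orientation; max_speed is the mean speed in m/s. With stop_force (N) it stops when the force on the tool has changed by that much, and returns True; else False.
- ctrl.set_joints(angles): joint-space move.
- ctrl.gripper_to(opening, strength=None): finger opening in m; strength is the grip in N (None keeps the last); returns when the fingers have stopped.
- ctrl.pause(seconds).
- kin.ik(position, orientation): joint angles nearest the present ones, or None.
- ctrl.get_state(): the state.
- vision.read_camera(name): name is "side" or "top" or "wrist"; returns a dict with "frame" (400x640x3 uint8, red, green, blue), "z_map" (400x640 float32, m along the optical axis (not along the pixel's ray), 0 where there is no reading), "fov_y" (degrees; the focal length in pixels is half the picture's height over the tangent of half this angle, whatever the lens; pixels are square), "cx", "cy" (the principal point, pixels), "T" (4x4, takes a point from camera to world coordinates); the wrist camera has in their place "mount" (4x4, takes a point from camera to tool coordinates, whose origin is the TCP and whose axes are the flange's). Camera axes: x right, y down, z forward; pixel columns grow to the right and rows downward; lengths in m; the calibration is good to about 2 mm. A picture is of the moment at which its call begins: read the wrist's pose just before it.
A pose or a line that the arm cannot do raises ctrl.Unreachable and nothing moves.
- ctrl.close_job(): hands the job in, once; it reports no verdict.
The state is a dict: "time_s": time; "joints": joint angles; "qd": joint speeds; "joint_torque": joint torques, N m; "ee_pos": TCP position; "tcp_rot": TCP orientation; "wrist_force": force on the tool from outside, world axes, zero at the start; "ft_torque": the same for the moment, N m; "finger_gap": finger opening in m.
Only numpy, scipy, OpenCV 4.12 (cv2) and the standard library are available. Lean on these libraries where they do the work, as an engineer would, in place of code of your own. Each camera call takes 0.05 s, during which the arm holds its last target. There are 200 camera calls.

## Task

Push the half-open lid of the battery box right back, then load every battery pack on the bench into the box: the hatch is shorter than a pack, so tip each one, slide its end into a free channel under the fixed roof and lay it down flat on the floor of the box. When all are in, swing the lid over and press it down until the catch snaps and it is fully shut. Leave the paste jar, the tape roll and the bottle standing where they are.

Things in the scene. Friction and masses are not known exactly. Their poses are not given: they have to be found in the camera images.
- battery_box: fixed grey steel box 160 (x) x 178 (y) x 55 mm high, walls 5 mm; origin under its centre, x axis from the roofed end to the lid hinge. Inner floor 6 mm above the bench, inside x = -75..75, y = -84..84 mm. A fixed roof (underside 50, top 55 mm up) covers x = -75..-33 mm, supported by the walls; from -33 to 75 mm is the open hatch, 108 mm long
- channels (a point): on the inner floor under the roof's edge (box x = -33 mm, y = 0), axes as the box's. Under the roof two partitions, 6 mm thick, at box y = -24 and 24 mm, x = -75..-37 mm, floor to roof, part it into three channels with centres at about y = -49, 0 and 49 mm; each has room for one pack lying along x, with fingers beside it
- catch_nose (a point): tip of the sprung steel catch, 24 mm wide, pointing to box +x, at box x = -33 mm, y = 0, 63 mm up. It slides out of a black housing on the roof (34 mm wide, box x = -65..-45 mm, to 71 mm up). At a lid angle near 0.09 rad the lid's edge meets it; about 7 N on the free edge (10 N on the pad) pushes the lid past it (at 0.045 rad), then the lid drops to 0 and is held
- box_lid (a joint): angle of the aluminium lid (rad): 0 shut flat on the hatch, 1.57 upright, 1.0 to 1.3 at the start (half open, in the way), 1.95 its stop (wide open, leaning away from the roof). Stiff hinge: it stays where it is left; 1 to 2 N on the free edge moves it. The lid is a plate 115 mm from hinge to free edge, 178 mm wide, 5 mm thick
- lid_hinge (a point): on the lid's hinge axis (along the box's y), at box x = 80 mm, y = 0, 57.5 mm above the bench; the lid's mid plane passes through it
- lid_pad (a point): centre of the flat black rubber pad (30 x 50 mm) on the lid's outer face (upper when shut), 80 mm from the hinge: the place to press
- pack1: battery pack, plain grey square bar 120 mm long, 24 x 24 mm, black caps with a brass contact at both ends (both ends alike), 150 g; origin at its centre, x along its length. It lies flat on the bench at the start; absent in some starts (then None)
- pack2: like pack1
- pack3: like pack1
- paste_jar: white jar with green lid, 53 mm wide, 42 mm high, a loose bystander; origin under its centre
- tape_roll: roll of tape lying flat, 61 mm wide, 19 mm high, a loose bystander; origin under its centre
- ipa_bottle: white dropper bottle, 56 mm wide, 168 mm high, a loose bystander; origin under its centre

How it is judged:
By the outcome, as a careful person would: the job done as asked, in the order asked, and still so for the second after the job is handed in, with the robot touching nothing.
Of pack1, pack2, pack3 only 2 to 3 are there at a start; the rules pass over those that are not, and their reading is None.
At some moment in a run one of pack1, pack2, pack3 may be knocked a few centimetres aside while the robot is not near it.
Once in a run the grip may slacken for a moment while it holds something.
It also fails if it takes over 210 s, if anything falls off the work surface, if the arm or the gripper's body presses on something with over 40 N, if the wrist force passes 120 N, or if a joint passes its speed limit or range.

## Working session

There is one attempt and no reset: what is moved stays moved. The work goes in short steps, each a Python script; the robot and the scene stay as the last script left them, time stands still between calls to the robot, and variables do not carry over. Pictures are saved under pics/ and viewed, about 12 in all and at most 16, crops included, and the job is handed in when it is done.

```bash
mkdir -p pics; python3 - <<'E'
from cell import ctrl,kin,vision
import numpy as np,cv2
for n in("top","side"):
    c=vision.read_camera(n); cv2.imwrite(f"pics/{n}0.png",c["frame"][:,:,::-1]); np.savez(f"pics/{n}0.npz",**c)
    print(n,c["fov_y"],c["cx"],c["cy"],np.round(c["T"],4).tolist())
s=ctrl.get_state();print({k:np.round(v,3).tolist() for k,v in s.items()})
E
```

```text
top 57.44819841379935 316.20993646697514 201.61087155971308 [[0.0031, -0.995, 0.1002, 0.4155], [-0.9993, 0.0006, 0.0374, 0.3806], [-0.0373, -0.1003, -0.9943, 0.9039], [0.0, 0.0, 0.0, 1.0]]
side 42.858500781158355 315.25613335648046 210.711116970173 [[0.9748, -0.1145, 0.1916, 0.3218], [-0.2225, -0.5643, 0.795, -0.3831], [0.0171, -0.8176, -0.5755, 0.6443], [0.0, 0.0, 0.0, 1.0]]
{'time_s': 0.1, 'joints': [0.965, 0.246, 1.559, 0.0, 1.339, -0.174], 'qd': [0.001, 0.0, -0.004, 0.0, 0.002, -0.001], 'joint_torque': [-0.0, -41.691, -31.553, 0.069, 0.031, -0.0], 'ee_pos': [0.272, 0.59, 0.204], 'tcp_rot': [-0.0, 0.214, 0.977, -0.001], 'wrist_force': [0.518, 0.539, -0.39], 'ft_torque': [0.03, -0.009, 0.031], 'finger_gap': 0.094}
```

View pics/top0.png

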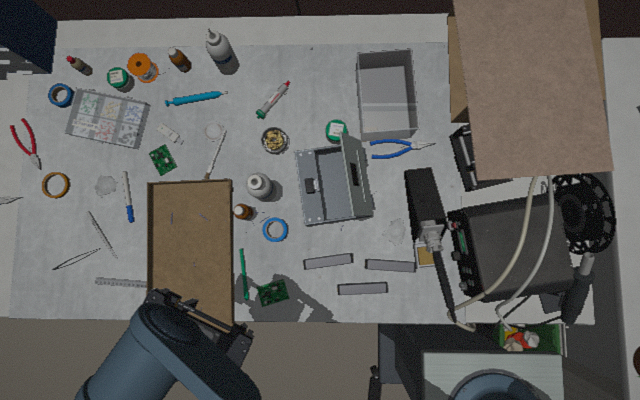

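View pics/side0.png

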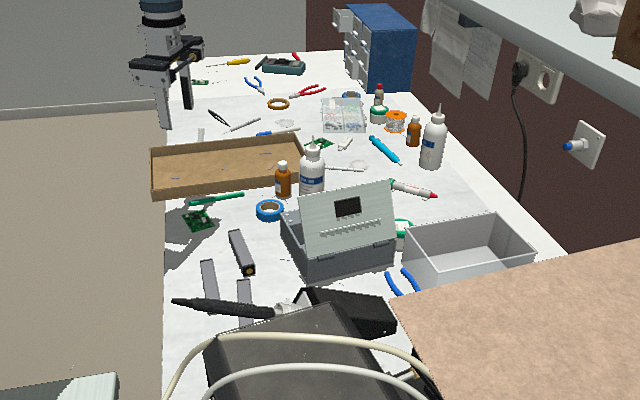

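Top view: box at about (333,185), lid hinge to the right (world −y); three packs at (328,261), (390,265) and (362,288); bottle (260,185), tape roll (275,230) and jar (337,130) are near the box. Now I'll measure them.

```bash
cat > h.py <<'E'
from cell import ctrl,kin,vision
import numpy as np,cv2
from scipy.spatial.transform import Rotation as R
def cloud(c):
    z=c["z_map"].astype(float);h,w=z.shape;f=h/2/np.tan(np.radians(c["fov_y"])/2)
    u,v=np.meshgrid(np.arange(w),np.arange(h))
    P=np.stack([(u-c["cx"])/f*z,(v-c["cy"])/f*z,z],-1)
    T=np.array(c["T"]);P=P@T[:3,:3].T+T[:3,3];P[z<=0]=np.nan
    return P
def packs(c,P=None,rng=(0.3,0.55,-0.12,0.3),pr=True):
    """flat bars ~24 mm high on the bench -> list (x,y,angle,L,W)"""
    P=cloud(c) if P is None else P
    m=(P[...,2]>.015)&(P[...,2]<.034)&(P[...,0]>rng[0])&(P[...,0]<rng[1])&(P[...,1]>rng[2])&(P[...,1]<rng[3])
    n,l,st,_=cv2.connectedComponentsWithStats(m.astype(np.uint8))
    o=[]
    for i in range(1,n):
        if st[i,4]<60: continue
        q=P[l==i];(x,y),(a,b),t=cv2.minAreaRect((q[:,:2]*1000).astype(np.float32))
        if a<b:a,b,t=b,a,t+90
        o.append((x/1000,y/1000,np.radians((t+90)%180-90),a,b,np.median(q[:,2]),st[i,4]))
    return o
E
python3 - <<'E'
from h import *
c=dict(np.load("pics/top0.npz"));P=cloud(c)
for o in packs(c):print(np.round(o,3))
for n,(u,v) in dict(roof=(312,165),roof2=(318,212),lidtop=(345,138),lidtop2=(371,213),floor=(335,180),bott=(258,180),tape=(265,230),jar=(335,128),bench=(300,280),tray=(190,184),sold=(425,190),sold2=(425,235),sponge=(425,257),stn=(460,240),cut=(395,150),pcb=(272,292)).items(): print(n,np.round(P[v,u],3))
# box roof points
m=(P[...,2]>.05)&(P[...,2]<.060)&(P[...,0]>.35)&(P[...,0]<.62)&(P[...,1]>.25)&(P[...,1]<.45)
m[:, :290]=0;m[:,400:]=0
q=P[m];print(len(q),cv2.minAreaRect((q[:,:2]*1000).astype(np.float32)))
ys=np.argwhere(m);print(ys.min(0),ys.max(0))
im=cv2.resize(c["frame"][120:320,230:450,::-1],None,fx=3.6,fy=3,interpolation=cv2.INTER_CUBIC) if 0 else cv2.resize(c["frame"][120:310,235:450,::-1],None,fx=3.1,fy=3.1,interpolation=cv2.INTER_CUBIC)
cv2.imwrite("pics/crop0.png",im)
E
```

```text
[4.24000e-01 2.38000e-01 3.35000e-01 2.09600e+02 1.62518e+02 2.40000e-02
 9.61000e+02]
[ 3.0600e-01  2.7200e-01 -1.5520e+00  5.2181e+01  1.3058e+01  2.5000e-02
  1.2500e+02]
roof [0.588 0.423 0.056]
roof2 [0.476 0.408 0.058]
lidtop [0.627 0.348 0.147]
lidtop2 [0.473 0.287 0.073]
floor [0.56  0.368 0.005]
bott [0.539 0.534 0.136]
tape [0.435 0.538 0.02 ]
jar [0.681 0.368 0.044]
bench [0.315 0.453 0.004]
tray [0.551 0.733 0.006]
sold [0.527 0.161 0.059]
sold2 [0.424 0.167 0.072]
sponge [0.372 0.154 0.017]
stn [0.413 0.09  0.074]
cut [0.636 0.218 0.001]
pcb [0.285 0.521 0.003]
1204 ((543.0857543945312, 369.2339782714844), (172.4047393798828, 165.84458923339844), 7.548487186431885)
[151 301] [224 373]
```

View pics/crop0.png

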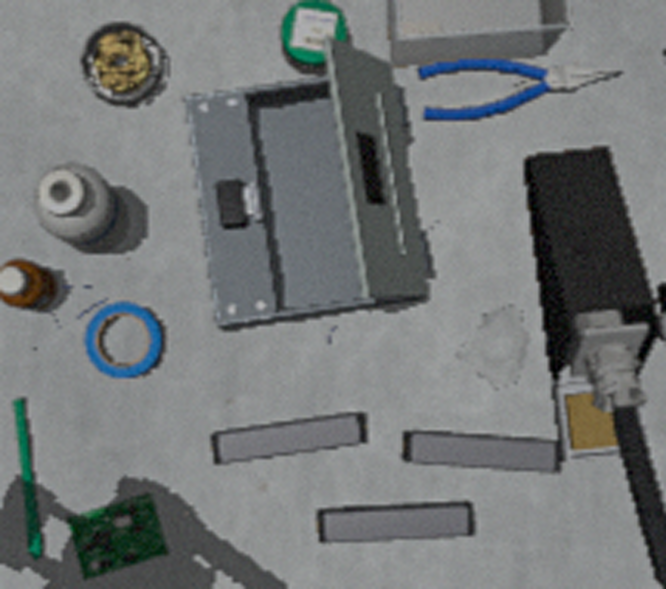

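```bash
cat >> h.py <<'E'
def down(a):
    """tool down, tool x axis along world angle a"""
    return R.from_euler('z',a)*R.from_euler('x',np.pi)
def q(r): 
    x=r.as_quat();return [x[3],x[0],x[1],x[2]]
def wrist(name=None):
    s=ctrl.get_state();c=dict(vision.read_camera("wrist"))
    o=s["tcp_rot"];A=np.eye(4);A[:3,:3]=R.from_quat([o[1],o[2],o[3],o[0]]).as_matrix();A[:3,3]=s["ee_pos"]
    c["T"]=A@np.array(c["mount"])
    if name: cv2.imwrite(f"pics/{name}.png",c["frame"][:,:,::-1]);np.savez(f"pics/{name}.npz",**c)
    return c
E
python3 - <<'E'
from h import *
for a in (0,np.pi/2,-np.pi/2,np.pi):
    j=kin.ik([.45,.33,.40],q(down(a)));print(a,None if j is None else np.round(j,2))
a=-np.pi/2
ctrl.movep([.45,.33,.40],q(down(a)))
c=wrist("w1");print(np.round(c["mount"],3).tolist(),c["fov_y"],c["cx"],c["cy"]);print(np.round(c["T"],3).tolist())
for o in packs(c):print(np.round(o,3))
print('top')
for o in packs(dict(np.load("pics/top0.npz")),rng=(.3,.46,.13,.45)):print(np.round(o,3))
E
```

```text
0 [ 0.43 -0.06  1.54 -0.    1.66  2.  ]
1.5707963267948966 [ 0.43 -0.06  1.54 -0.    1.66  0.43]
-1.5707963267948966 [ 0.43 -0.06  1.54  0.    1.66 -2.71]
3.141592653589793 [ 0.43 -0.06  1.54  0.    1.66 -1.14]
[[-0.0, -0.958, -0.288, 0.085], [1.0, -0.0, -0.0, 0.001], [0.0, -0.288, 0.958, -0.179], [0.0, 0.0, 0.0, 1.0]] 70.04464456329133 319.36082338978946 203.93028454875108
[[-1.0, 0.0, -0.0, 0.449], [0.0, 0.958, 0.288, 0.246], [0.0, 0.288, -0.958, 0.579], [0.0, 0.0, 0.0, 1.0]]
[3.4000e-01 7.6000e-02 1.8100e-01 5.2593e+01 2.2760e+00 2.8000e-02
 7.8000e+01]
[4.1200e-01 8.8000e-02 1.8400e-01 4.8142e+01 2.4180e+00 2.8000e-02
 6.8000e+01]
[3.6800e-01 1.1600e-01 4.2000e-02 3.4392e+01 5.1270e+00 2.4000e-02
 7.6000e+01]
[4.45000e-01 1.84000e-01 2.66000e-01 2.07712e+02 3.23440e+01 2.40000e-02
 2.76000e+02]
[3.7600e-01 1.5600e-01 1.1700e-01 4.1953e+01 2.6309e+01 1.6000e-02
 2.3700e+02]
[3.52000e-01 2.37000e-01 1.50900e+00 1.18176e+02 2.42100e+01 2.30000e-02
 8.86000e+02]
[ 3.0500e-01  2.7100e-01 -1.5180e+00  5.5237e+01  1.3074e+01  2.3000e-02
  2.3100e+02]
top
[ 3.64000e-01  2.08000e-01 -8.60000e-01  1.57884e+02  1.18281e+02
  2.40000e-02  8.95000e+02]
[ 3.62000e-01  3.85000e-01 -1.42500e+00  1.18464e+02  2.41370e+01
  2.50000e-02  5.13000e+02]
[ 3.0600e-01  3.0400e-01 -1.5520e+00  1.1541e+02  1.3058e+01  2.5000e-02
  2.3500e+02]
```

View pics/w1.png

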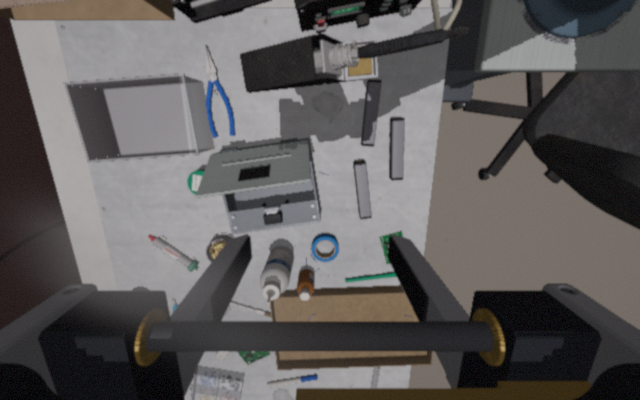

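```bash
cat >> h.py <<'E'
def ray(c,u,v,z):
    f=200/np.tan(np.radians(c["fov_y"])/2);T=np.array(c["T"])
    d=T[:3,:3]@np.array([(u-c["cx"])/f,(v-c["cy"])/f,1]);o=T[:3,3];return o+d*(z-o[2])/d[2]
E
python3 - <<'E'
from h import *
c=dict(np.load("pics/top0.npz"));P=cloud(c)
m=(abs(P[...,2]-.056)<.004);m[:,:290]=0;m[:,322:]=0;m[:145]=0;m[230:]=0
n,l,st,_=cv2.connectedComponentsWithStats(m.astype(np.uint8));i=1+st[1:,4].argmax()
print(cv2.minAreaRect((P[l==i][:,:2]*1000).astype(np.float32)),st[i])
a=ray(c,235+187/3.1,120+99/3.1,.055);b=ray(c,235+218/3.1,120+318/3.1,.055)
print(a,b,np.linalg.norm(a-b))
# lid plane: box frame estimate
d=(b-a)[:2]/np.linalg.norm((b-a)[:2])     # ~ -x world ; box y or -y
bx=np.array([-d[1],d[0]]); bx=bx if bx[1]<0 else -bx
cen=(a+b)[:2]/2+bx*.08;print("cen",cen,"yaw",np.arctan2(bx[1],bx[0]))
by=np.array([-bx[1],bx[0]])
Q=P[...,:2]-cen;X=Q@bx;Y=Q@by
s=(abs(Y)<.07)&(P[...,2]>.08)&(P[...,2]<.2)&(X>0)&(X<.13)
A=np.polyfit(X[s],P[...,2][s],1);print("lid slope",A,np.arctan2(A[0],1),s.sum(),"x at z=.0575",(.0575-A[1])/A[0], P[...,2][s].max())
for o in packs(c,rng=(.25,.46,.13,.45)):print(np.round(o,3))
E
```

```text
((539.6387329101562, 432.2601318359375), (182.10430908203125, 61.897953033447266), 0.12049145996570587) [ 295  147   27   78 1274]
[0.61975326 0.46259188 0.055     ] [0.45197262 0.43774559 0.055     ] 0.16961037523767486
cen [0.54758217 0.37103177] yaw -1.423776870362158
lid slope [-1.82283234  0.20798678] -1.069031062955886 1168 x at z=.0575 0.08255656492605469 0.16426454097543808
[ 3.64000e-01  2.08000e-01 -8.60000e-01  1.57884e+02  1.18281e+02
  2.40000e-02  8.95000e+02]
[ 3.62000e-01  3.85000e-01 -1.42500e+00  1.18464e+02  2.41370e+01
  2.50000e-02  5.13000e+02]
[ 2.98000e-01  3.04000e-01 -1.51300e+00  1.19245e+02  2.45170e+01
  2.50000e-02  5.38000e+02]
```

```bash
cat >> h.py <<'E'
BC=np.array([.5476,.371]);YAW=-1.424
def b2w(x,y,z):
    """box coords in mm -> world m"""
    c,s=np.cos(YAW),np.sin(YAW);return np.array([BC[0]+(c*x-s*y)/1e3,BC[1]+(s*x+c*y)/1e3,z/1e3])
def w2b(P):
    c,s=np.cos(YAW),np.sin(YAW);D=(np.asarray(P)[...,:2]-BC)*1e3
    return D@np.array([[c,-s],[s,c]])
def tool(yaw,t):
    """tool down, x axis against heading yaw; t>0 leans the body towards heading yaw (away from tilt of leading end)"""
    return R.from_euler('z',yaw)*R.from_euler('y',t)*R.from_euler('z',np.pi)*R.from_euler('x',np.pi)
E
python3 - <<'E'
from h import *
P=cloud(dict(np.load("pics/top0.npz")))
for x0 in np.arange(.25,.55,.05):
  print(round(x0,2),[ (round(float(np.nanmax(P[...,2][(P[...,0]>x0)&(P[...,0]<x0+.05)&(P[...,1]>y0)&(P[...,1]<y0+.02)])),3)) for y0 in np.arange(.06,.2,.02)])
o=q(tool(YAW,0))
ctrl.gripper_to(0,20)
ctrl.movep(b2w(-15,0,250),o)
ctrl.move_l(b2w(-15,0,135),.1)
print(ctrl.get_state()["wrist_force"],ctrl.get_state()["joints"])
for x in (20,50,70,88,100):
    r=ctrl.move_l(b2w(x,0,135),.05,stop_force=12);s=ctrl.get_state();print(x,r,np.round(s["wrist_force"],1),w2b(s["ee_pos"]))
    if r:break
ctrl.move_l(b2w(40,0,135),.1)
ctrl.move_l(b2w(-15,0,200),.1)
ctrl.gripper_to(.094)
ctrl.movep(b2w(-60,-20,330),o)
c=wrist("w2");t=vision.read_camera("top");np.savez("pics/top1.npz",**t)
E
```

```text
0.25 [0.139, 0.128, 0.093, 0.156, 0.144, 0.007, 0.007, 0.006]
0.3 [0.154, 0.1, 0.006, 0.137, 0.137, 0.027, 0.027, 0.029]
0.35 [0.146, 0.146, 0.028, 0.11, 0.111, 0.089, 0.028, 0.031]
0.4 [0.147, 0.146, 0.073, 0.092, 0.094, 0.094, 0.092, 0.008]
0.45 [0.145, 0.148, 0.073, 0.092, 0.092, 0.093, 0.091, 0.007]
0.5 [0.154, 0.005, 0.006, 0.073, 0.074, 0.073, 0.071, 0.008]
0.55 [0.156, 0.155, 0.007, 0.048, 0.049, 0.049, 0.049, 0.005]
[0.12580059 0.20871615 0.2122652 ] [4.46322705e-01 3.50938584e-01 1.55902475e+00 3.37715073e-05
 1.22986952e+00 2.99589479e-01]
20 False [ 0.2 -0.1  0.7] [20.31751821 -0.15793085]
50 False [-0.8  0.5  0.2] [50.440984   -0.20057981]
70 False [ 0.5 -0.6  0.8] [7.04944643e+01 1.64710500e-02]
88 False [-0.2  0.1  0.2] [88.54467232  0.12946966]
100 True [-0.7  4.   3.1] [ 9.64679274e+01 -3.55226338e-02]
```

View pics/w2.png

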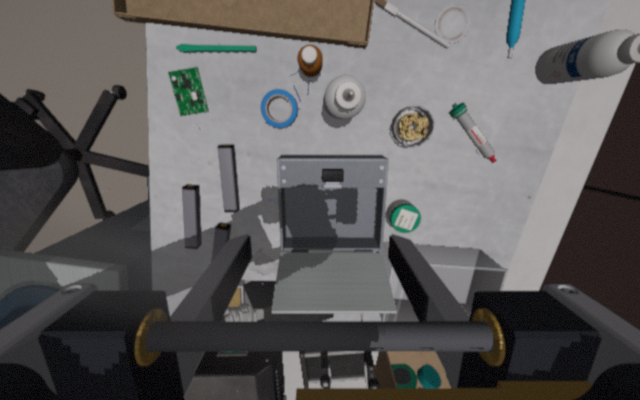

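```bash
python3 - <<'E'
from h import *
for n in("w2","top1"):
    c=dict(np.load(f"pics/{n}.npz"));P=cloud(c);B=w2b(P)
    for lo,hi in((.050,.060),):
        m=(P[...,2]>lo)&(P[...,2]<hi)&(abs(B[...,1])<105)&(B[...,0]>-100)&(B[...,0]<78)
        k,l,st,_=cv2.connectedComponentsWithStats(m.astype(np.uint8));i=1+st[1:,4].argmax()
        qq=B[l==i];r=cv2.minAreaRect(qq.astype(np.float32))
        print(n,st[i],r,"roof z",np.median(P[...,2][l==i]),"x2,98%",np.percentile(qq[:,0],[.5,2,98]),"y",np.percentile(qq[:,1],[.5,2,98,99.5]))
        # roof edge at mid: x extent of roof at y about +-50
        for y in(-60,-30,30,60):
            s=(l==i)&(abs(B[...,1]-y)<8);print(y,np.round(np.percentile(B[s][:,0],[2,98]),1))
    s=(abs(B[...,1])<70)&(P[...,2]>.08)&(P[...,2]<.16)&(B[...,0]>70)&(B[...,0]<130)
    A=np.polyfit(P[...,2][s],B[s][:,0],1);print("lid",np.pi/2+np.arctan(A[0]/1e3),A[0]*.0575+A[1])
    print("nose/housing",[np.round(np.percentile(B[(P[...,2]>.064)&(P[...,2]<.08)&(abs(B[...,1])<30)&(abs(B[...,0]+55)<25)],p,axis=0),1) for p in(3,97)])
E
```

```text
w2 [ 277  158  112   94 3547] ((-3.7669525146484375, -0.8130569458007812), (178.17877197265625, 159.62979125976562), 89.96124267578125) roof z 0.05465937133200305 x2,98% [-83.38859679 -83.22585002  74.09613255] y [-89.36772798 -88.41842444  86.43311467  87.51163814]
-60 [-83.2  73.6]
-30 [-83.1  74.3]
30 [-83.3  74.3]
60 [-83.3  73.6]
lid 1.9508985809923705 73.73989168270083
nose/housing [array([-68.3, -16. ]), array([-39. ,  14.8])]
top1 [322 145  19   5  48] ((5.452363967895508, 84.93697357177734), (5.8050360679626465, 43.44660568237305), 89.34040069580078) roof z 0.055492158978688644 x2,98% [-16.22994719 -16.02969584  27.07188613] y [82.09052722 82.41521154 87.78893504 87.92494411]Traceback (most recent call last):
  File "<stdin>", line 11, in <module>
    return _quantile_unchecked(
        a, q, axis, out, overwrite_input, method, keepdims, weights)
    return _ureduce(a,
                    func=_quantile_ureduce_func,
    ...<5 lines>...
                    overwrite_input=overwrite_input,
                    method=method)
    r = func(a, **kwargs)
    result = _quantile(arr,
                       quantiles=q,
    ...<2 lines>...
                       out=out,
                       weights=wgt)
    slices_having_nans = np.isnan(arr[-1, ...])
                                  ~~~^^^^^^^^^
IndexError: index -1 is out of bounds for axis 0 with size 0
```

```bash
sed -i 's/^BC=.*/BC=np.array([.5476,.371])/' h.py; cat >> h.py <<'E'
BC=b2w(-3.6,-.8,0)[:2]
PHI=np.radians(22);OFF=19*np.sin(PHI)   # pad centre is OFF mm towards heading from the TCP
def rd(v): return np.radians(v)
def st(tag=""):
    s=ctrl.get_state();print(tag,"t%.1f gap%.1f F%s tcp%s"%(s["time_s"],s["finger_gap"]*1e3,np.round(s["wrist_force"],1),np.round(s["ee_pos"],3)));return s
def pick(x,y,yaw,phi=PHI,zt=.0055,hold=40):
    """pack centre, heading; grasps at centre, lifts"""
    off=.019*np.sin(phi);p=np.array([x-np.cos(yaw)*off,y-np.sin(yaw)*off,0]);o=q(tool(yaw,phi))
    ctrl.gripper_to(.05,hold)
    ctrl.movep(p+[0,0,.16],o);ctrl.move_l(p+[0,0,.05],.15)
    r=ctrl.move_l(p+[0,0,zt],.04,stop_force=10);st("down %s"%r)
    ctrl.gripper_to(0,hold);st("grip")
    ctrl.move_l(p+[0,0,.12],.12);return st("lift")
def tcp_at(xl,z0,th,y,phi=PHI,hz=5.5):
    t=rd(th);c,s=np.cos(t),np.sin(t)
    a,b=60-19*np.sin(phi),hz          # TCP in the frame of lower leading corner
    return b2w(xl+a*c-b*s,y,z0+a*s+b*c),q(tool(YAW,phi-t))
PATH=[(-14,22,35),(-25,15,35),(-40,10,30),(-52,8.5,20),(-58,8,10),(-60,7,0)]
def go(k,y,v=.06,sf=None,**kw):
    p,o=tcp_at(*k,y,**kw);return ctrl.move_l(p,v,ori=o,stop_force=sf)
E
python3 - <<'E'
from h import *
print(BC)
for o in packs(dict(np.load("pics/w2.npz")),rng=(.25,.46,.15,.47)):print(np.round(o,3))
for y in(-49,0,49):
    for k in [(-14,100,35)]+PATH:
        p,o=tcp_at(*k,y);j=kin.ik(p,o);print(y,k,None if j is None else np.round(j,2))
E
```

```text
Traceback (most recent call last):
  File "h.py", line 46, in <module>
    BC=b2w(-3.6,-.8,0)[:2]
       ~~~^^^^^^^^^^^^
  File "h.py", line 39, in b2w
    c,s=np.cos(YAW),np.sin(YAW);return np.array([BC[0]+(c*x-s*y)/1e3,BC[1]+(s*x+c*y)/1e3,z/1e3])
               ^^^
NameError: name 'YAW' is not defined
```

```bash
sed -i 's/^BC=np.array.*/BC=np.array([.5476,.371]);YAW=-1.424/' h.py
python3 - <<'E'
from h import *
print(BC)
for o in packs(dict(np.load("pics/w2.npz")),rng=(.25,.46,.15,.47)):print(np.round(o,3))
for y in(-49,0,49):
    for k in [(-14,100,35)]+PATH:
        p,o=tcp_at(*k,y);j=kin.ik(p,o);print(y,k,None if j is None else np.round(j,2))
E
```

```text
[0.54628203 0.37444427]
[ 3.6200e-01  3.8700e-01 -1.4220e+00  1.1767e+02  2.4551e+01  2.3000e-02
  9.9400e+02]
[ 2.99000e-01  3.05000e-01 -1.51000e+00  1.19658e+02  2.44670e+01
  2.30000e-02  9.14000e+02]
[3.5400e-01 2.6300e-01 1.5020e+00 7.2324e+01 2.4700e+01 2.3000e-02
 3.7300e+02]
[4.2300e-01 1.6900e-01 1.0800e-01 7.7088e+01 3.3093e+01 2.3000e-02
 2.5800e+02]
-49 (-14, 100, 35) [ 0.51  0.29  1.65 -0.22  1.29  0.43]
-49 (-14, 22, 35) [ 0.51  0.39  1.68 -0.23  1.16  0.46]
-49 (-25, 15, 35) [ 0.53  0.41  1.67 -0.23  1.16  0.48]
-49 (-40, 10, 30) [ 0.51  0.41  1.69 -0.15  1.1   0.43]
-49 (-52, 8.5, 20) [0.44 0.38 1.74 0.04 1.01 0.28]
-49 (-58, 8, 10) [0.37 0.36 1.8  0.25 0.95 0.08]
-49 (-60, 7, 0) [ 0.29  0.37  1.84  0.48  0.93 -0.15]
0 (-14, 100, 35) [ 0.48  0.38  1.53 -0.22  1.31  0.4 ]
0 (-14, 22, 35) [ 0.48  0.48  1.56 -0.23  1.19  0.43]
0 (-25, 15, 35) [ 0.5   0.5   1.55 -0.23  1.18  0.45]
0 (-40, 10, 30) [ 0.48  0.49  1.57 -0.15  1.13  0.4 ]
0 (-52, 8.5, 20) [0.42 0.46 1.62 0.04 1.05 0.26]
0 (-58, 8, 10) [0.35 0.45 1.67 0.25 0.99 0.07]
0 (-60, 7, 0) [ 0.28  0.46  1.72  0.47  0.97 -0.14]
49 (-14, 100, 35) [ 0.46  0.48  1.41 -0.22  1.33  0.37]
49 (-14, 22, 35) [ 0.46  0.57  1.44 -0.23  1.22  0.4 ]
49 (-25, 15, 35) [ 0.48  0.58  1.42 -0.23  1.22  0.42]
49 (-40, 10, 30) [ 0.46  0.58  1.44 -0.14  1.17  0.37]
49 (-52, 8.5, 20) [0.4  0.55 1.49 0.04 1.09 0.24]
49 (-58, 8, 10) [0.34 0.54 1.55 0.24 1.03 0.07]
49 (-60, 7, 0) [ 0.27  0.55  1.59  0.46  1.01 -0.12]
```

```bash
python3 - <<'E'
from h import *
pick(.362,.386,-1.423)
p,o=tcp_at(-14,110,35,49);ctrl.movep(p,o);st("pre")
c=vision.read_camera("side");cv2.imwrite("pics/s1.png",cv2.resize(c["frame"][60:340,180:580,::-1],None,fx=2,fy=2))
E
```

```text
down False t18.3 gap49.8 F[0.5 0.  0.9] tcp[0.361 0.393 0.006]
grip t18.8 gap24.1 F[-0.9 -0.   0.6] tcp[0.361 0.393 0.006]
lift t19.9 gap23.5 F[ 0.4 -0.  -1. ] tcp[0.36  0.393 0.119]
pre t20.9 gap23.6 F[ 0.3  1.1 -1.1] tcp[0.597 0.356 0.144]
```

View pics/s1.png

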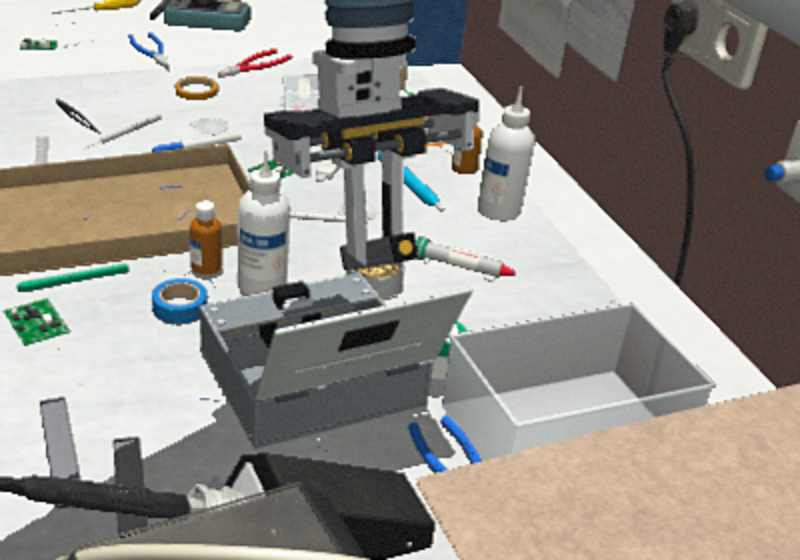

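The pack is held with its trailing end up at (405,245), and the bottle at (262,235) is clear. Next, insert it.

```bash
cat >> h.py <<'E'
def insert(y,path=PATH,v=.05,sf=12):
    for k in path:
        r=go(k,y,v,sf);s=st(f"{k} {r}")
        if r or s["finger_gap"]<.02: return False
    return True
def release(y,phi=PHI):
    p,o=tcp_at(-60,0,0,y,phi);r=ctrl.move_l([p[0],p[1],.0105],.02,stop_force=6);st(f"press {r}")
    ctrl.gripper_to(.034);ctrl.pause(.3);st("open")
    u=R.from_quat(np.roll(ctrl.get_state()["tcp_rot"],-1)).as_matrix()[:,2]
    ctrl.move_l(np.array(ctrl.get_state()["ee_pos"])-u*.13,.12);st("up")
E
python3 - <<'E'
from h import *
if insert(49): 
    release(49)
    ctrl.gripper_to(.094);ctrl.movep(b2w(-40,-60,300),q(tool(YAW,0)))
    c=wrist("w3")
    for o in packs(c,rng=(.25,.46,.15,.47)):print(np.round(o,3))
E
```

```text
(-14, 22, 35) False t22.8 gap23.7 F[ 0.4 -0.6 -0.9] tcp[0.599 0.356 0.057]
(-25, 15, 35) False t23.2 gap23.8 F[ 0.2  0.  -2.3] tcp[0.597 0.367 0.049]
(-40, 10, 30) False t23.7 gap23.7 F[ 0.8 -0.8 -1.4] tcp[0.595 0.378 0.041]
(-52, 8.5, 20) False t24.1 gap23.5 F[-0.2 -0.3 -1.5] tcp[0.594 0.385 0.032]
(-58, 8, 10) False t24.4 gap23.4 F[-0.  -0.2 -1.3] tcp[0.594 0.388 0.022]
(-60, 7, 0) False t24.8 gap23.5 F[-0.2 -0.4 -1.5] tcp[0.594 0.389 0.013]
press False t25.0 gap23.8 F[0.6 0.9 1. ] tcp[0.594 0.39  0.012]
open t25.7 gap34.0 F[0.1 0.3 0.6] tcp[0.594 0.389 0.01 ]
up t27.0 gap34.4 F[-0.  -0.1 -0.1] tcp[0.6  0.34 0.13]
[ 2.99000e-01  3.05000e-01 -1.51400e+00  1.19486e+02  2.43310e+01
  2.30000e-02  1.03500e+03]
[3.5600e-01 2.8400e-01 1.5150e+00 2.9579e+01 2.3796e+01 2.3000e-02
 2.0400e+02]
[4.09000e-01 1.67000e-01 1.07000e-01 1.06032e+02 3.31170e+01 2.00000e-02
 4.67000e+02]
```

View pics/w3.png

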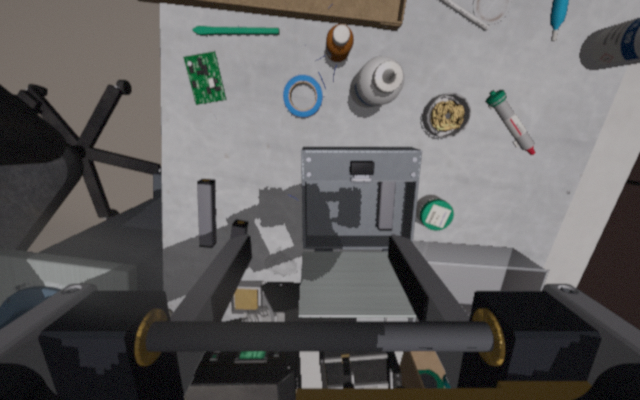

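```bash
python3 - <<'E'
from h import *
pick(.2985,.305,-1.512)
p,o=tcp_at(-14,110,35,0);ctrl.movep(p,o);st("pre")
if insert(0): 
    release(0)
    ctrl.gripper_to(.094);ctrl.movep([.40,.33,.33],q(tool(YAW,0)))
    c=wrist("w4")
    for o in packs(c,rng=(.25,.46,.15,.47)):print(np.round(o,3))
    t=vision.read_camera("top");np.savez("pics/top2.npz",**t)
    for o in packs(t,rng=(.25,.415,.185,.47)):print(np.round(o,3))
E
```

```text
down False t32.9 gap49.9 F[-0.3 -0.7  1.1] tcp[0.298 0.312 0.006]
grip t33.4 gap23.7 F[-0.6  0.4 -0.8] tcp[0.298 0.312 0.006]
lift t34.5 gap23.6 F[-0.6  0.8 -2.7] tcp[0.297 0.312 0.119]
pre t35.5 gap23.7 F[ 0.3  0.6 -1.6] tcp[0.549 0.348 0.144]
(-14, 22, 35) False t37.4 gap23.6 F[-0.2  0.2 -2. ] tcp[0.55  0.349 0.057]
(-25, 15, 35) False t37.8 gap23.6 F[ 0.   0.1 -1.9] tcp[0.548 0.36  0.049]
(-40, 10, 30) False t38.3 gap23.8 F[ 0.5 -0.4 -1.2] tcp[0.547 0.371 0.041]
(-52, 8.5, 20) False t38.7 gap23.7 F[-0.1 -0.6 -1.6] tcp[0.546 0.378 0.032]
(-58, 8, 10) False t39.0 gap23.4 F[ 0.6  0.9 -1.8] tcp[0.545 0.381 0.023]
(-60, 7, 0) False t39.4 gap23.8 F[-0.7 -0.4 -1.6] tcp[0.545 0.382 0.013]
press False t39.6 gap23.6 F[0.8 0.  1.2] tcp[0.546 0.383 0.012]
open t40.3 gap33.9 F[-0.2  0.4 -0.6] tcp[0.545 0.381 0.01 ]
up t41.5 gap33.8 F[ 0.8 -0.  -0.1] tcp[0.552 0.333 0.13 ]
[ 4.5300e-01  3.9400e-01 -1.4260e+00  9.2643e+01  5.2100e-01  2.5000e-02
  8.4000e+01]
[ 3.67000e-01  2.12000e-01 -8.63000e-01  1.58001e+02  1.09241e+02
  2.30000e-02  1.31700e+03]
```

Picture w3 shows the first pack flat in the +y channel at (385,205). The second went in with no unusual forces. Now to locate the third.

```bash
python3 - <<'E'
from h import *
c=dict(np.load("pics/w4.npz"))
for o in packs(c,rng=(.25,.415,.182,.47)):print(np.round(o,3))
P=cloud(c);m=(P[...,2]>.018)&(P[...,2]<.03)&(P[...,0]>.32)&(P[...,0]<.40)&(P[...,1]>.16)&(P[...,1]<.32)
q_=P[m];A=q_[q_[:,1]>.19]
print(A[:,1].max())
B=w2b(P)
for y in(0,49):
    s=(abs(B[...,1]-y)<20)&(P[...,2]>.022)&(P[...,2]<.04)&(B[...,0]>-30)&(B[...,0]<70)
    print(y,s.sum(),np.percentile(B[s],[1,99],axis=0).round(1).tolist(),np.median(P[s][:,2]))
E
```

```text
[3.5300e-01 2.4000e-01 1.5090e+00 1.1710e+02 2.3941e+01 2.3000e-02
 8.3000e+02]
0.29818066051336667
0 789 [[-29.9, -12.2], [57.5, 11.2]] 0.02935821641425851
49 796 [[-29.9, 36.4], [55.8, 59.5]] 0.029399414648811906
```

View pics/w4.png

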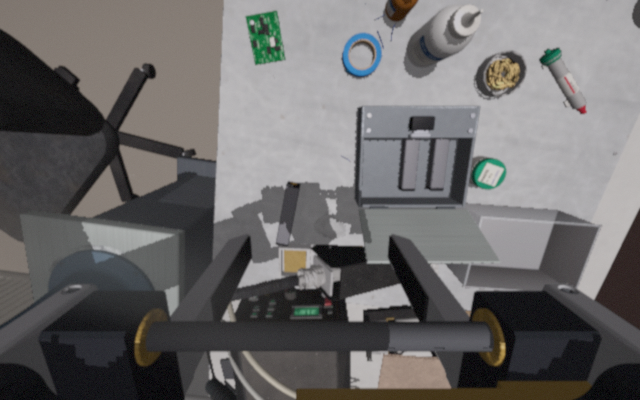

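w4 shows both loaded packs flat (tops at 29.4 mm). The third pack is at (290,213), beside the iron stand, so I'll move it clear with a vertical grip and then regrip it leaned.

```bash
python3 - <<'E'
from h import *
pick(.353,.238,-1.633,phi=0,zt=.004)
o=q(tool(-1.42,0))
ctrl.movep([.36,.39,.12],o);ctrl.move_l([.36,.39,.03],.12)
r=ctrl.move_l([.36,.39,.004],.03,stop_force=6);st(f"put {r}")
ctrl.gripper_to(.05);ctrl.move_l([.36,.39,.12],.12)
ctrl.gripper_to(.094);ctrl.movep([.40,.36,.33],q(tool(YAW,0)))
c=wrist("w5")
for o in packs(c,rng=(.25,.44,.2,.5)):print(np.round(o,3))
E
```

```text
down False t47.5 gap50.1 F[ 1.4 -1.2  0.2] tcp[0.353 0.238 0.004]
grip t48.0 gap23.4 F[-0.2 -0.3 -0.2] tcp[0.353 0.238 0.004]
lift t49.1 gap23.9 F[ 0.3 -0.2 -1.4] tcp[0.352 0.238 0.119]
put True t51.5 gap23.7 F[-0.7 -0.3  3.6] tcp[0.36  0.39  0.004]
[ 4.2600e-01  4.9300e-01 -1.7100e-01  2.8376e+01  1.1323e+01  1.9000e-02
  1.1300e+02]
[ 3.59000e-01  3.91000e-01 -1.42100e+00  1.17172e+02  2.41640e+01
  2.30000e-02  1.03200e+03]
```

```bash
python3 - <<'E'
from h import *
pick(.3595,.390,-1.421)
p,o=tcp_at(-14,110,35,-49);ctrl.movep(p,o);st("pre")
if insert(-49): 
    release(-49)
    ctrl.gripper_to(.094);ctrl.movep(b2w(-80,0,330),q(tool(YAW,0)))
    c=wrist("w6");P=cloud(c);B=w2b(P)
    for y in(-49,0,49):
        s=(abs(B[...,1]-y)<20)&(P[...,2]>.022)&(P[...,2]<.04)&(B[...,0]>-30)&(B[...,0]<70)
        print(y,s.sum(),np.percentile(B[s],[1,99],axis=0).round(1).tolist(),np.median(P[s][:,2]))
    s=(abs(B[...,1])<70)&(P[...,2]>.08)&(P[...,2]<.16)&(B[...,0]>70)&(B[...,0]<130)
    A=np.polyfit(P[...,2][s],B[s][:,0],1);print("lid",np.pi/2+np.arctan(A[0]/1e3))
E
```

```text
down False t58.7 gap50.0 F[-0.2 -0.8  0.2] tcp[0.359 0.397 0.006]
grip t59.2 gap23.8 F[ 0.4 -0.5  0.3] tcp[0.359 0.397 0.006]
lift t60.3 gap24.0 F[-0.3 -1.2 -2.2] tcp[0.358 0.397 0.119]
pre t61.0 gap23.6 F[-1.1  0.8 -1.5] tcp[0.5   0.341 0.143]
(-14, 22, 35) False t62.9 gap23.7 F[-0.3 -0.2 -0.7] tcp[0.502 0.342 0.057]
(-25, 15, 35) False t63.3 gap23.3 F[-0.4 -0.1 -1.6] tcp[0.5   0.352 0.049]
(-40, 10, 30) False t63.8 gap23.6 F[-1.4  0.7 -0.9] tcp[0.498 0.364 0.041]
(-52, 8.5, 20) False t64.2 gap23.5 F[-0.5  0.2 -1.2] tcp[0.497 0.371 0.032]
(-58, 8, 10) False t64.5 gap24.0 F[ 0.6 -0.3 -0.6] tcp[0.497 0.374 0.023]
(-60, 7, 0) False t64.9 gap23.6 F[ 0.2 -0.4 -1.9] tcp[0.497 0.375 0.013]
press False t65.1 gap23.7 F[0.6 0.8 1.1] tcp[0.497 0.375 0.012]
open t65.8 gap33.7 F[ 0.5  0.3 -0.5] tcp[0.497 0.374 0.01 ]
up t67.0 gap33.9 F[-0.3  0.1 -1.4] tcp[0.503 0.326 0.13 ]
-49 588 [[-24.9, -60.6], [57.3, -36.9]] 0.029427787691603785
0 578 [[-23.0, -11.9], [57.0, 11.5]] 0.029530814374013836
49 595 [[-24.7, 36.9], [57.1, 60.6]] 0.029340285389972243
lid 1.9500342209623032
```

View pics/w6.png

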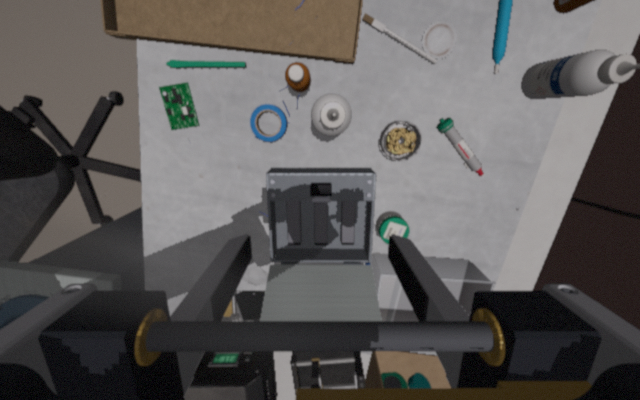

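All three packs are flat in their channels, at (293,220), (320,222) and (347,218) in w6. Closing the lid now.

```bash
cat > close.py <<'E'
from h import *
P=cloud(dict(np.load("pics/top0.npz")))
m=(P[...,2]>.16)&(P[...,0]>.42)&(P[...,0]<.75)&(P[...,1]>-.1)&(P[...,1]<.3)
print("tall max y",P[m][:,1].max() if m.any() else None)
o=q(tool(YAW,0));ctrl.gripper_to(0,20)
ctrl.movep(b2w(60,0,300),o);ctrl.movep(b2w(150,0,270),o)
ctrl.move_l(b2w(150,0,125),.1,stop_force=10);st("behind")
for x in(130,110,91):
    print(ctrl.move_l(b2w(x,0,125),.05,stop_force=15));st(str(x))
for a in(80,65,50,35,22,12,7):
    t=rd(a);r=80
    p=b2w(80-r*np.cos(t)+4.5*np.sin(t)+8*np.sin(t),0,57.5+r*np.sin(t)+4.5*np.cos(t))
    f=ctrl.move_l(p,.06,stop_force=15);s=st(f"{a} {f}")
    if f:break
E
python3 close.py
```

```text
tall max y 0.055521335517754455
behind t73.2 gap0.3 F[ 0.1 -0.6 -0.8] tcp[0.569 0.226 0.126]
False
130 t73.7 gap0.5 F[-0.3  0.1 -0.3] tcp[0.565 0.246 0.125]
False
110 t74.3 gap0.7 F[-0.7  0.8  0.9] tcp[0.562 0.266 0.125]
False
91 t74.8 gap0.6 F[-0.4  0.5 -0.7] tcp[0.559 0.285 0.125]
80 False t75.3 gap0.3 F[ 0.   0.1 -0.1] tcp[0.558 0.297 0.138]
65 False t75.8 gap0.4 F[-1.2 -0.4  0.2] tcp[0.554 0.318 0.132]
50 False t76.3 gap0.6 F[0.2 0.4 1.4] tcp[0.552 0.337 0.121]
35 False t76.8 gap0.6 F[0.2 0.  1.1] tcp[0.549 0.353 0.107]
22 False t77.3 gap0.3 F[ 1.3 -0.3 -0.5] tcp[0.547 0.364 0.091]
12 False t77.7 gap0.4 F[ 0.4 -0.5  0.5] tcp[0.546 0.37  0.078]
7 False t77.9 gap0.5 F[ 0.4 -0.3 -0.2] tcp[0.546 0.372 0.071]
```

```bash
python3 - <<'E'
from h import *
for z in(68,66,64,62,60,58,56):
    f=ctrl.move_l(b2w(0,0,z),.02,stop_force=30);s=st(f"{z} {f}")
    if f:break
ctrl.pause(.3);st("held")
ctrl.move_l(b2w(0,0,200),.12);ctrl.gripper_to(.094)
ctrl.movep(b2w(-60,0,330),q(tool(YAW,0)))
c=wrist("w7");P=cloud(c);B=w2b(P)
s=(abs(B[...,1])<75)&(abs(B[...,1])>30)&(B[...,0]>-25)&(B[...,0]<70)&(P[...,2]>.03)
A=np.polyfit(B[s][:,0]/1e3,P[s][:,2],1);print("lid slope",A, "z at free edge",np.polyval(A,-.035))
E
```

```text
68 False t78.3 gap0.3 F[-0.3 -0.7  0.5] tcp[0.546 0.375 0.068]
66 False t78.5 gap0.5 F[-1.9 -0.6  5.3] tcp[0.546 0.375 0.067]
64 False t78.8 gap0.3 F[-1.2  0.6  4.2] tcp[0.546 0.375 0.064]
62 False t79.0 gap0.7 F[0.  0.8 0.2] tcp[0.546 0.374 0.061]
60 False t79.3 gap0.8 F[-1.2 -1.1  4.1] tcp[0.546 0.374 0.06 ]
58 False t79.5 gap0.4 F[-5.1 -3.3 12.3] tcp[0.547 0.374 0.06 ]
56 False t79.8 gap0.2 F[-9.1 -6.  21.3] tcp[0.547 0.374 0.06 ]
held t80.1 gap0.8 F[-9.  -5.9 21.8] tcp[0.547 0.374 0.06 ]
lid slope [0.00172878 0.05967171] z at free edge 0.05961120246811549
```

View pics/w7.png

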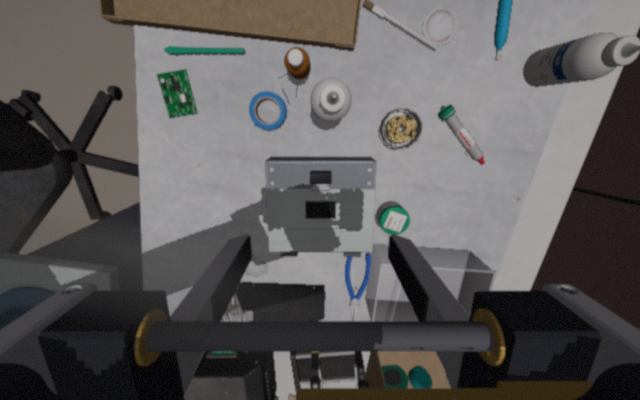

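The lid is flat (slope about 0, top at 59.7 mm as expected when shut) and the catch snapped: the force peaked, then dropped at z≈62 mm. Jar (395,220), roll (268,110) and bottle (330,98) look undisturbed.

```bash
python3 -c "
from h import *
ctrl.pause(.5);st();ctrl.close_job()"
```

```text
t84.1 gap94.3 F[-0.   0.7  0.7] tcp[0.538 0.434 0.33 ]
the job is handed in; nothing more can be done
```

The job is done and handed in at 84 s of the 210 s allowed. All three battery packs are in the box and the lid is shut.

- **Lid back:** I pushed it to its stop; it measured 1.95 rad.
- **Packs:** I tipped each pack under the roof and laid it flat in its own channel. The third lay beside the soldering iron, so I first moved it to clear bench and regripped it there. Pack tops measured about 29.4 mm, against 30 mm for packs lying on the floor.
- **Lid shut:** I swung it over and pressed the pad. The force built to about 5 N, fell away as the lid dropped, then rose to about 22 N against the shut lid. The last check showed a slope of 0.002 rad and the top at 59.7 mm, against 60 mm when fully shut. I took that force drop as the catch snapping, since I couldn't see the catch itself.
- **Bystanders:** the jar, tape roll and bottle look where they were in the last picture, judged by eye, not measured.

No check failed. I noticed no knocked pack and no slackened grip.

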